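# Stop the desk engraver, load its tray and reset the stop

## Robot

A 6-joint arm with a two-finger parallel gripper is mounted at the origin on a cart in front of the work surface, level with it; the furniture and walls round the work are solid. World frame = base frame: x ahead of the robot, y to its left, z up, the work surface at z = 0. Lengths are in mm, angles in rad, forces in N, time in s.
With the tool pointing down it reaches from about 275 to 1000 mm from the base axis. Payload 8.4 kg.
Tool frame: the origin (TCP) lies between the finger pads, 19 mm behind the fingertips; this is the grasp point; z points along the fingers, y is the line along which they close (so a half turn about z gives the same grasp; the last joint's range is limited). The gripper opens to 85 mm and grips with 20 to 120 N. Pads are 22 mm wide; open, the fingers measure 114 mm over their backs; the gripper's body (76 mm by 85 mm) begins 54 mm behind the grasp point. The pads swing forward as they close: fully open they stand 13 mm farther back than shut.
Start: joints at [-1.149, 0.353, 1.633, -0, 1.155, -0.002], TCP at [257.016, -569.711, 249.981] pointing down, gripper open.
Joint ranges: [-2.63, 2.63], [-0.92, 2.1], [0.06, 2.66], [-1.3, 4.44], [0, 2.69], [-3.02, 3.02]. Speed limits (rad/s): [2.22, 2.22, 2.79, 3.14, 3.14, 3.14].

## Interface

Orientations are given as [roll, pitch, yaw] about the fixed x, y, z axes, in that order (R = Rz(yaw) Ry(pitch) Rx(roll)).
In Python, from rig import sensors, grab_frame, camera_params, order gives the robot as it stands. The module is installed in compiled form; this text tells all that it offers.
- The arm moves only by the tool move_arm, never from a script. Its argument "motion" is a list of rows, each a list of 7 numbers: the turn, a rotation vector about the tool's x, y, z in fractions of the full range, 1 being pi rad, then the shift along the tool's x, y, z in normalised numbers (1 is 1 m), then the finger opening in m, from 0 to 0.0854. A call has 1 to 8 rows; each row is the pose to reach, as a shift and turn from the pose commanded when the call began, along the tool's axes at that moment; what a row does not reach only later rows make up. A row lasts 1/8 s, in which the tool goes at most 62.5 mm and 10.7 degrees, less where a joint would pass 70% of its speed; a pose out of reach is approached as far as the arm can. A call with a gripper value outside its range is refused whole. The fingers move at their own pace and stop on an object; "grip_force" is the grip in N (left out, the last holds). Time passes only in rows, so rows that repeat a pose let the fingers close. It gives the time, the measured TCP pose, the force, the opening and the grip force at its end, in the units of the state.
- sensors.sense(): the state, without advancing time (a new reading comes with each control period).
- grab_frame(name): name is "side" or "top"; returns (picture, depth): 480x640x3 uint8, red, green, blue; 480x640 float32, mm along the optical axis (not along the pixel's ray), 0 where there is no reading.
- camera_params(name): a dict with "camera_matrix" (3x3 intrinsics, pixels), "k1" (the pictures are not rectified: a ray, as slopes to the right and down, at radius r is drawn at 1 + k1 r^2 times it, then the intrinsics apply), "world_from_camera" (4x4, takes a point from camera to world coordinates). Camera axes: x right, y down, z forward; pixel columns grow to the right and rows downward; lengths in mm; the calibration is good to about 2 mm. A picture is of the moment at which its call begins. camera_params takes no time and is no camera call.
- order.sign_off(): hands the job in; it is judged then, once.
The state is a dict: "clock": time; "qpos": joint angles; "qvel": joint speeds; "joint_efforts": joint torques, N m; "eef_pos": TCP position; "tcp_rot": TCP orientation; "contact_force": force on the tool from outside, world axes, zero at the start; "wrist_torque": the same for the moment, N m; "opening": opening from 0.0 (shut) to 1.0 (fully open); "grasp_force": force on a finger pad.
Only numpy, scipy, OpenCV 4.12 (cv2) and the standard library are available. Lean on these libraries where they do the work, as an engineer would, in place of code of your own. Each camera call takes 0.05 s, during which the arm holds its last target. There are 200 camera calls.

## Task

Make the desktop engraver safe by pushing the red mushroom stop button on its sloped console until it stays down, and let go of it. Then lower the work tray with the two wooden tags gently into the loading bay (do not drop it), so that it lies flat inside the lips and its rear edge holds the presence lever down, and let go. Finally turn the mushroom head clockwise until the stop pops back out, leaving the tray seated and the mug, glue stick, note block and marker where they stand.

Things in the scene. Friction and masses are not known exactly. Their poses are not given: they have to be found in the camera images.
- engraver: White desktop engraver, fixed; 240 mm (its x) by 310 mm (its y), deck top 30 mm high. Origin: centre of its underside, on the desk. x points to its rear (away from the robot), y to its left, z up; turned up to 0.25 rad about z. A grey console stands on its left half, the loading bay on its right half. Rear gantry: posts and beam 98 mm behind the origin, 15 mm either way, up to 265 mm high.
- console (a point): Centre of the console's flat face, under the stop button: 45 mm before, 88 mm left of and 72 mm above the engraver's origin. z is the face's outward normal and the button's axis: 35 degrees from vertical, leaning to the front; (-0.574, 0, 0.819) in the engraver's frame. y is the engraver's y. The face is 100 mm along the slope, 110 mm wide.
- gantry_head (a point): Front lower edge, middle, of the black engraving head parked over the console: 20 mm before the engraver's origin, 213 mm above the desk. The head is 66 mm wide (y), 108 mm deep (rearward), 66 mm high. With it there a tool pointing straight down does not fit at the button: come along the console face's normal. Engraver's axes.
- stop_top (a point): Centre of the flat top of the red mushroom head; z is the button's axis, outward. The head is a cylinder of 40 mm diameter, 20 mm thick; its top is 34 mm above the console face when out, about 27.5 mm when latched, and this point moves with it. Yellow disc and 27 mm wide black neck (7.5 mm high) below it.
- stop_press (a joint): How far the mushroom head is pushed in, m: 0 = out, end stop 0.0095. It springs back unless pushed past about 0.0066, where a pawl snaps in and it stays latched at about 0.0066. Push: 3 N at first, 4 to 7 N on the way and past the snap, about 8 N on reaching the end stop, steeply more against it. The pawl catches only with the head unturned.
- stop_head (a joint): Turn of the mushroom head about its axis, rad, positive clockwise seen from outside; stop at 1.25. A weak spring (0.02 N m per rad) turns it back to 0. When latched, turning past about 0.6 frees the pawl and a spring (6 N) drives the head out; fingers that grip it hard hold it down until they open.
- bay (a point): Centre of the loading bay's floor on the engraver's deck, 30 mm above the desk (35 mm before and 80 mm right of the engraver's origin), with the engraver's axes. The bay is 108 mm (x) by 118 mm (y) inside aluminium lips 7 mm wide that rise 7 mm over the floor.
- lever (a joint): Hinged presence lever in the middle of the bay's rear edge, rad: 0 = up (its tip 11 mm above the bay's floor), 0.35 = pressed flush with the floor; a spring of 0.5 to 0.9 N at the tip raises it. The seated tray's weight holds it down.
- tray: Loose work tray, 0.3 to 0.45 kg: aluminium plate 100 mm (its x) by 110 mm (its y) by 8 mm, with two wooden tags (tops 11 mm up) and a blue grip rib in the middle along its x: 64 mm long, 12 mm thick in y, from 8 to 42 mm above the underside. Origin: centre of its underside; z up. It fits the bay either way round, its x along the bay's x.
- tray_grip (a point): Point to grip the tray: on the rib's middle, 30 mm above the tray's underside; axes of the tray (fingers close along y).
- mug: Patterned mug with tea, 78 mm wide, 108 mm with handle, 89 mm high; origin under its middle. Bystander.
- glue_stick: Red and blue glue stick standing upright to the left of the engraver, 25 mm in diameter, 82 mm high; origin at the centre of its foot. Bystander.
- notes_small: Yellow block of sticky notes 67 x 67 x 16 mm; origin under its centre. Bystander.
- marker_yellow: Yellow marker lying in front of the engraver, 119 mm long (its y), 16 mm high; origin under its centre. Bystander.

How it is judged (in metres and radians):
On the way, in this order (a step that is already met when the one before it is completed fails the run):
1. the stop is latched down and let go, before the tray is loaded (value of joint stop_press above 0.005 m and contact force between the fingers and engraver below 0.3 N and value of joint lever below 0.1 rad), for 0.3 s.
2. the tray lies flat in the bay, holds the lever down and is let go, with the stop still latched (value of joint stop_press above 0.005 m and horizontal distance between tray and bay below 0.009 m and z of tray in the frame of bay below 0.003 m and angle between tray's own z axis and vertical below 0.05 rad and value of joint lever above 0.29 rad and contact force between the fingers and tray below 0.3 N), for 0.3 s.
3. the mushroom head is turned clockwise (value of joint stop_head above 0.5 rad), for 0.05 s.
At the end, for the whole second after the job is handed in: Stop fully out (under 1.5 mm in) after being latched and turned; tray flat in the bay (within 9 mm of its centre, underside within 3 mm of the floor), lever held down over 0.29 rad, tray at rest, all let go; the four bystanders where they stood (within 25 mm) (value of joint stop_press below 0.0015 m and horizontal distance between tray and bay below 0.009 m and z of tray in the frame of bay below 0.003 m and angle between tray's own z axis and vertical below 0.05 rad and value of joint lever above 0.29 rad and contact force between the fingers and tray below 0.3 N and contact force between the fingers and engraver below 0.3 N and linear speed of tray below 0.02 m/s); the robot touches nothing.
It fails at once if the mug is pushed away or knocked over (distance of mug from where it was at the start of the episode above 0.025 m or angle between mug's own z axis and vertical above 0.5 rad).
It fails at once if the glue stick is pushed away or knocked over (distance of glue_stick from where it was at the start of the episode above 0.025 m or angle between glue_stick's own z axis and vertical above 0.5 rad).
It fails at once if the notes small is pushed away or knocked over (distance of notes_small from where it was at the start of the episode above 0.025 m).
It fails at once if the marker yellow is pushed away or knocked over (distance of marker_yellow from where it was at the start of the episode above 0.025 m).
It fails at once if the tray is dropped into the bay (horizontal distance between tray and bay below 0.06 m and contact force between the fingers and tray below 0.1 N and linear speed of tray above 0.6 m/s).
It also fails if it takes over 64 s, if anything falls off the work surface, if the arm or the gripper's body presses on something with over 40 N, if the wrist force passes 120 N, or if a joint passes its speed limit or range.

## Working session

There is one attempt and no reset: what is moved stays moved. The work goes in short steps, Python scripts to look and compute and a tool call to move; the robot and the scene stay as the last step left them, time stands still between calls to the robot, and variables do not carry over. Pictures are saved under pics/ and viewed, at most 10 in all, crops included, and the job is handed in when it is done.

Besides the shell and the picture viewer there is one more tool, called after ">>>" in YAML: its name, and indented under it one key for each argument. move_arm: Moves the arm, as the interface text tells. Its arguments: {"type":"object","properties":{"motion":{"type":"array","items":{"type":"array","items":{"type":"number"}}},"grip_force":{"type":"number"}},"required":["motion"]}

```bash
mkdir -p pics
cat > h.py <<'E'
import numpy as np, cv2
from scipy.spatial.transform import Rotation as R
from rig import sensors, grab_frame, camera_params, order
def cloud(name,d):
    c=camera_params(name);K=np.array(c["camera_matrix"]);k=c["k1"]
    v,u=np.mgrid[0:480,0:640].astype(np.float32)
    p=cv2.undistortPoints(np.stack([u.ravel(),v.ravel()],1).reshape(-1,1,2),K,np.array([k,0,0,0,0.])).reshape(480,640,2)
    P=np.dstack([p*d[...,None],d]); T=np.array(c["world_from_camera"])
    W=P@T[:3,:3].T+T[:3,3]; W[d==0]=np.nan
    return W
E
python3 - <<'E'
from h import *
for n in("side","top"):
    p,d=grab_frame(n); np.savez(n+'0.npz',p=p,d=d); cv2.imwrite(f'pics/{n}0.png',p[...,::-1])
    c=camera_params(n); print(n,c["k1"],np.round(c["world_from_camera"],3).tolist(),np.round(c["camera_matrix"],1).tolist())
print(sensors.sense())
E
```

```text
side 0.01528201490907125 [[1.0, -0.03, 0.009, 517.407], [-0.022, -0.458, 0.889, -1408.008], [-0.022, -0.889, -0.458, 854.005], [0.0, 0.0, 0.0, 1.0]] [[547.6, 0.0, 316.2], [0.0, 547.6, 241.9], [0.0, 0.0, 1.0]]
top -0.029397775103195 [[-0.001, -0.998, 0.058, 463.836], [-1.0, -0.0, -0.022, -18.783], [0.022, -0.058, -0.998, 1307.754], [0.0, 0.0, 0.0, 1.0]] [[452.9, 0.0, 319.4], [0.0, 452.9, 232.9], [0.0, 0.0, 1.0]]
{'clock': 0.1, 'qpos': array([-1.14940774e+00,  3.53563391e-01,  1.63406244e+00,  2.74796849e-05,
        1.15520553e+00, -2.39883474e-03]), 'qvel': array([ 0.00080806, -0.00109421, -0.0016174 ,  0.00119132,  0.00188902,
       -0.00118146]), 'joint_efforts': array([ 1.37404320e-03, -6.06351614e+01, -3.42822039e+01,  4.55874749e-05,
        3.94728006e-03, -2.89328557e-05]), 'eef_pos': array([ 256.85156737, -569.33643236,  249.34527805]), 'tcp_rot': array([-3.14035401e+00, -2.80981713e-05,  4.23776295e-01]), 'contact_force': array([0.34772664, 0.41377066, 0.39791592]), 'wrist_torque': array([-0.00419235,  0.00884532,  0.04046265]), 'grasp_force': 0.0, 'opening': 0.9976974141621222}
```

View pics/side0.png

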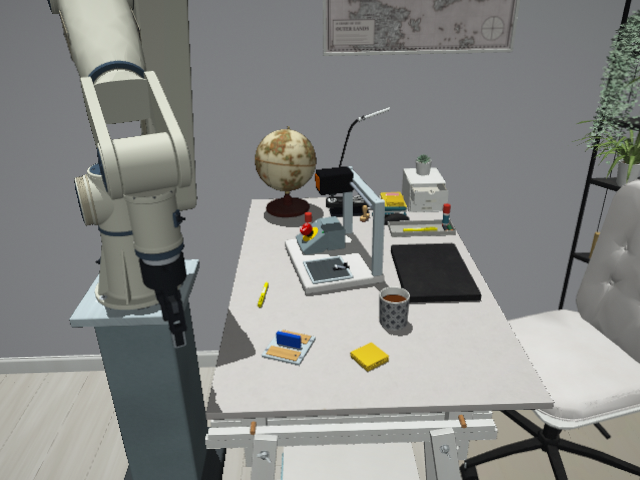

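View pics/top0.png

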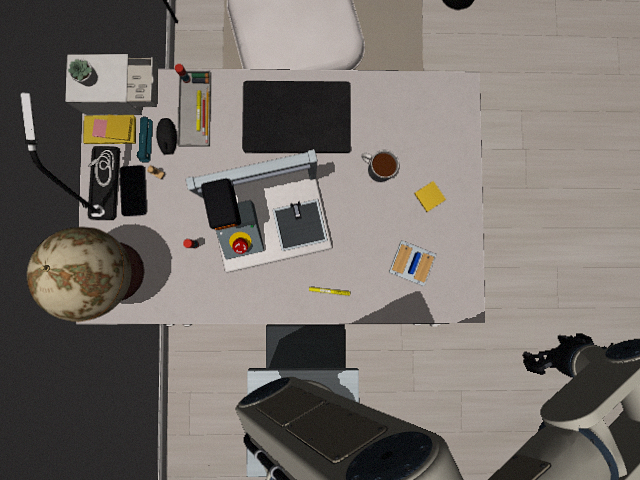

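Run:
```python
from h import *
a=np.load('top0.npz'); W=cloud('top',a['d']); p=a['p']
c=p[145:295,185:345][...,::-1]; A=cv2.resize(c,None,fx=3.75,fy=3.75,interpolation=cv2.INTER_CUBIC)
t=p[235:290,380:445][...,::-1]; B=cv2.resize(t,None,fx=3,fy=3,interpolation=cv2.INTER_CUBIC)
im=np.zeros((563,800,3),np.uint8); im[:A.shape[0],:600]=A[:563]; im[:B.shape[0],603:603+B.shape[1]]=B[:,:197]
cv2.imwrite('pics/crop1.png',im)
# heights
z=W[...,2]
print(np.nanmedian(z[280:310,200:300]))
# red head
hsv=cv2.cvtColor(p,cv2.COLOR_RGB2HSV)
red=((hsv[...,0]<8)|(hsv[...,0]>172))&(hsv[...,1]>150)
red[:230]=0;red[260:]=0;red[:,:220]=0;red[:,260:]=0
print('red',red.sum(),np.nanmedian(W[red],0),np.nanmax(z[red]))
# deck
m=(z>24)&(z<42); m[:175]=0;m[275:]=0;m[:,:215]=0;m[:,340:]=0
P=W[m][:,:2].astype(np.float32); print(cv2.minAreaRect(P),m.sum())
# tray plate + rib
m=(z>4)&(z<60); m[:236]=0;m[288:]=0;m[:,:385]=0;m[:,440:]=0
print('tray',cv2.minAreaRect(W[m][:,:2].astype(np.float32)),m.sum())
m2=m&(hsv[...,0]>100)&(hsv[...,0]<130)&(hsv[...,1]>150)
print('rib',cv2.minAreaRect(W[m2][:,:2].astype(np.float32)),np.nanmedian(W[m2],0),m2.sum())
```

```text
0.010378790213508182
red 147 [500.74780624 165.58677807 101.80411964] 112.55394030182629
((578.0880126953125, 94.79531860351562), (238.48382568359375, 310.17333984375), 12.899137496948242) 6209
tray ((457.834228515625, -315.34930419921875), (157.8625030517578, 147.37005615234375), 89.74252319335938) 1364
rib ((453.29339599609375, -315.076171875), (12.974835395812988, 61.08306884765625), 67.60581970214844) [ 453.38282738 -312.86943238   40.16262816] 118
```

View pics/crop1.png

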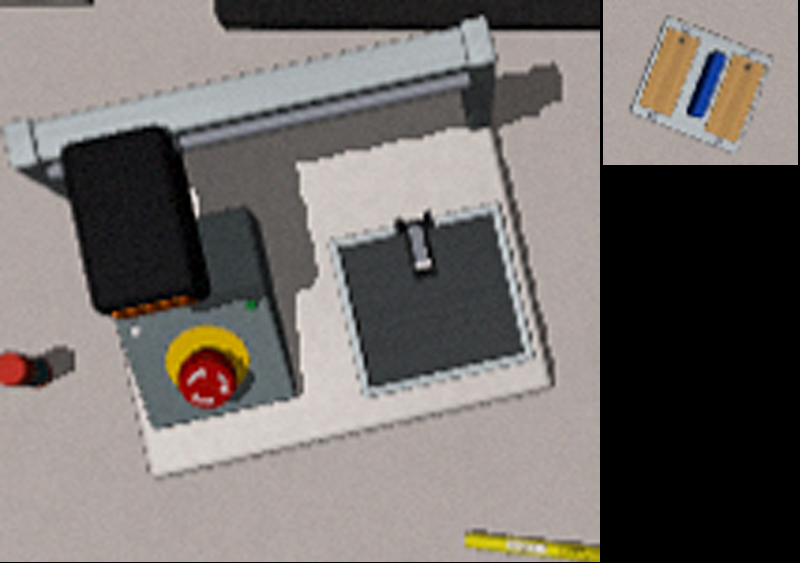

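Run:
```python
from h import *
a=np.load('top0.npz'); W=cloud('top',a['d']); p=a['p'];z=W[...,2]
s=np.load('side0.npz'); Ws=cloud('side',s['d']); ps=s['p'];hs=cv2.cvtColor(ps,cv2.COLOR_RGB2HSV)
yaw=np.radians(12.9); E=R.from_euler('z',yaw); o=np.array([578.1,94.8,0])
for n,v in dict(console=(-45,88,72),top=(-45-34*.574,88,72+34*.819),bay=(-35,-80,30),head=(-20,88,213)).items(): print(n,o+E.apply(v))
# cloud in engraver frame
L=E.inv().apply((W-o).reshape(-1,3)).reshape(480,640,3)
hsv=cv2.cvtColor(p,cv2.COLOR_RGB2HSV)
# lips: z 34..40 on right half, and dark bay floor
m=(L[...,2]>33.5)&(L[...,2]<41)&(L[...,1]<-5)&(L[...,1]>-153)&(L[...,0]<60)&(L[...,0]>-118)
print('lips',m.sum(),np.nanmin(L[m],0),np.nanmax(L[m],0), cv2.minAreaRect(W[m][:,:2].astype(np.float32)))
m=(hsv[...,2]<95)&(abs(L[...,2]-30)<4)&(L[...,1]<-18)&(L[...,1]>-142)&(abs(L[...,0]+35)<62)
print('floor',m.sum(),np.nanpercentile(L[m],[1,99],0),cv2.minAreaRect(W[m][:,:2].astype(np.float32)), np.nanmedian(z[m]))
# red in both
for nm,WW,h in(('top',W,hsv),('side',Ws,hs)):
    l=E.inv().apply((WW-o).reshape(-1,3)).reshape(480,640,3)
    m=((h[...,0]<8)|(h[...,0]>172))&(h[...,1]>120)&(abs(l[...,0]+65)<45)&(abs(l[...,1]-88)<40)&(l[...,2]>75)
    q=l[m]; n=np.array([-.574,0,.819]); hgt=(q-[-45,88,72])@n
    t=hgt>30
    print(nm,m.sum(),t.sum(),np.percentile(hgt,[50,90,99]),q[t].mean(0),q[:,1].min(),q[:,1].max())
# tray
for nm,WW in(('top',W),('side',Ws)):
    m=(WW[...,2]>5)&(WW[...,2]<15)&(abs(WW[...,0]-455)<85)&(abs(WW[...,1]+315)<85)
    print(nm,cv2.minAreaRect(WW[m][:,:2].astype(np.float32)),m.sum())
    h=hsv if nm=='top' else hs
    m=(h[...,0]>100)&(h[...,0]<130)&(h[...,1]>130)&(WW[...,2]>37)&(abs(WW[...,0]-455)<60)&(abs(WW[...,1]+315)<60)
    print(' rib',cv2.minAreaRect(WW[m][:,:2].astype(np.float32)),np.median(WW[m],0))
```

```text
console [514.58973605 170.53272987  72.        ]
top [495.56629659 166.1757806   99.846     ]
bay [561.84336748   9.0053504   30.        ]
head [538.95876591 176.11398277 213.        ]
lips 697 [-117.10888217 -152.41975021   33.50083663] [58.88030215 -5.77477195 40.95458427] ((567.0760498046875, 11.255561828613281), (175.43038940429688, 146.92811584472656), 13.358248710632324)
floor 1349 [[ -87.00190339 -138.04890583   26.2274052 ]
 [  18.45727362  -21.78976569   33.91756267]] ((565.7525024414062, 10.153640747070312), (115.004150390625, 118.7866439819336), 12.69345760345459) 30.449181138031236
top 151 118 [32.90145067 35.44191763 37.47678775] [-61.98085053  87.47900181 101.15547131] 67.92081972362735 107.59208991954732
side 106 52 [29.96502378 34.99852511 37.98972517] [-62.91507593  81.50051512 100.43373781] 60.98896091716935 102.79325844346094
top ((454.4865417480469, -317.7786865234375), (163.4801788330078, 161.8891143798828), 2.4914753437042236) 1117
 rib ((453.7363586425781, -314.24212646484375), (11.090713500976562, 60.85551452636719), 68.53510284423828) [ 453.42574616 -313.76839394   41.99135693]
side ((463.6400146484375, -309.30657958984375), (150.05406188964844, 125.23728942871094), 76.5296401977539) 853
 rib ((452.867431640625, -321.722412109375), (14.147253036499023, 59.57537078857422), 69.26555633544922) [ 453.88702556 -321.7617381    40.71817049]
```

```bash
cat >> h.py <<'E'
YAW=np.radians(12.9); E=R.from_euler('z',YAW); O=np.array([578.1,94.8,0])
n=np.array([-.5736,0,.8192])
def T_btn(roll=0):  # tool looking along -n, tool y = engraver -y, rolled about tool z
    M=np.column_stack([[.8192,0,.5736],[0,-1,0],-n]); return E*R.from_matrix(M)*R.from_euler('z',roll)
def btn(d): return O+E.apply(np.array([-45,88,72])+d*n)
def T_down(yaw): return R.from_euler('xyz',[np.pi,0,yaw])
def to(p,r):
    s=sensors.sense(); c=R.from_euler('xyz',s['tcp_rot'])
    print('turn',np.round((c.inv()*r).as_rotvec(),3),'shift m',np.round(c.inv().apply(p-s['eef_pos'])/1000,4))
def st():
    s=sensors.sense(); print(round(s['clock'],2),np.round(s['eef_pos'],1),np.round(s['tcp_rot'],3),'q',np.round(s['qpos'],2),'F',np.round(s['contact_force'],1),'op',round(s['opening'],3),'g',round(s['grasp_force'],1))
E
python3 - <<'E'
from h import *
st(); to(btn(150),T_btn())
a=np.load('top0.npz'); z=cloud('top',cv2.medianBlur(a['d'],5)); 
sub=z[225:300,375:450]; m=(sub[...,2]>4.5).astype(np.uint8)
c=max(cv2.findContours(m,0,2)[0],key=cv2.contourArea)[:,0]
print('tray',cv2.minAreaRect(sub[c[:,1],c[:,0],:2].astype(np.float32)))
# rib end points & wood
hsv=cv2.cvtColor(a['p'],cv2.COLOR_RGB2HSV)[225:300,375:450]
w=(hsv[...,0]>8)&(hsv[...,0]<25)&(hsv[...,1]>90); print('wood',cv2.minAreaRect(sub[w][:,:2].astype(np.float32)))
E
```

```text
0.1 [ 256.9 -569.3  249.3] [-3.14  -0.     0.424] q [-1.15  0.35  1.63  0.    1.16 -0.  ] F [0.3 0.4 0.4] op 0.998 g 0.0
turn [-0.062  0.609  0.192] shift m [ 0.4548 -0.5853  0.0552]
tray ((455.0079650878906, -316.19061279296875), (112.30602264404297, 100.07046508789062), 68.1732406616211)
wood ((453.59246826171875, -315.723876953125), (100.39514923095703, 78.31595611572266), 68.111572265625)
```

The rows are not in the units I measure in: turns go in shares of pi rad. I convert before sending: 0.609 rad / 3.1416 = 0.1939.

>>> move_arm:
  motion:
    - [0,0.0955,0.0318,0.227,-0.293,0,0]
    - [0,0.0955,0.0318,0.227,-0.293,0,0]
    - [0,0.0955,0.0318,0.227,-0.293,0,0]
    - [0,0.0955,0.0318,0.227,-0.293,0,0]
    - [-0.0197,0.1939,0.0611,0.4548,-0.5853,0.0552,0]
    - [-0.0197,0.1939,0.0611,0.4548,-0.5853,0.0552,0]
    - [-0.0197,0.1939,0.0611,0.4548,-0.5853,0.0552,0]
    - [-0.0197,0.1939,0.0611,0.4548,-0.5853,0.0552,0]

```text
clock: 1.1
eef_pos: [371.6, -92.8, 222.5]
tcp_rot: [3.14, -0.61, 0.223]
contact_force: [0.7, -0.7, -0.2]
opening: -0.001
grasp_force: 0.0
```

```bash
python3 -c "
from h import *
st(); to(btn(80),T_btn())"
```

```text
1.1 [371.6 -92.8 222.5] [ 3.14  -0.61   0.223] q [-0.62 -0.19  2.46  0.84  0.61  0.08] F [ 0.7 -0.7 -0.2] op -0.001 g 0.0
turn [ 0.002  0.001 -0.002] shift m [ 0.0758 -0.2253  0.1564]
```

>>> move_arm:
  motion:
    - [0,0,0,0.076,-0.2253,0.0864,0]
    - [0,0,0,0.076,-0.2253,0.0864,0]
    - [0,0,0,0.076,-0.2253,0.0864,0]
    - [0,0,0,0.076,-0.2253,0.0864,0]
    - [0,0,0,0.076,-0.2253,0.0864,0]
    - [0,0,0,0.0758,-0.2253,0.1264,0]
    - [0,0,0,0.0758,-0.2253,0.1464,0]
    - [0,0,0,0.0758,-0.2253,0.1464,0]

```text
clock: 2.1
eef_pos: [439.2, 92.7, 177.3]
tcp_rot: [3.096, -0.598, 0.222]
contact_force: [0.5, -0.2, -0.2]
opening: 0.002
grasp_force: 0.0
```

```bash
python3 -c "
from h import *
st(); to(btn(60),T_btn())
s=grab_frame('side')[0]; t=grab_frame('top')[0]
A=cv2.resize(s[160:310,230:400],None,fx=3,fy=3,interpolation=2); B=cv2.resize(t[170:300,190:290],None,fx=2.8,fy=2.8,interpolation=2)
im=np.zeros((450,800,3),np.uint8); im[:450,:510]=A; im[:B.shape[0],515:515+B.shape[1]]=B
cv2.imwrite('pics/b1.png',im[...,::-1])"
```

```text
2.1 [439.2  92.7 177.3] [ 3.096 -0.598  0.222] q [ 0.25 -0.01  2.46 -0.56  0.11  2.15] F [ 0.5 -0.2 -0.2] op 0.002 g 0.0
turn [ 0.048  0.013 -0.003] shift m [ 0.0149 -0.0628  0.0753]
```

View pics/b1.png

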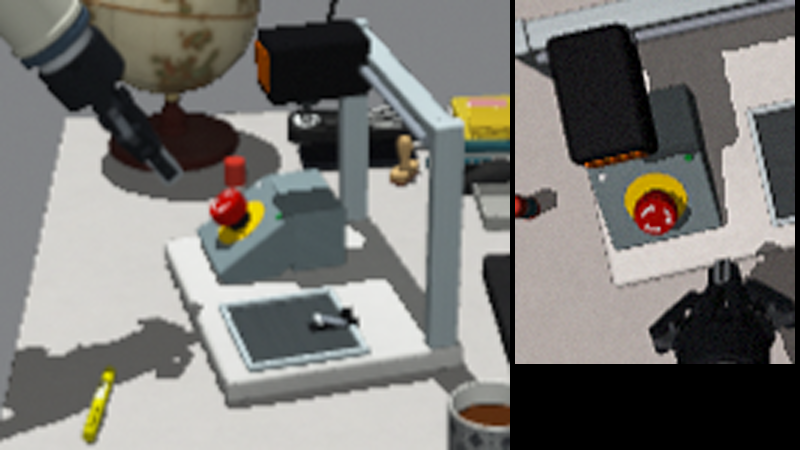

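Scaled: 0.048 rad / 3.1416 = 0.0153.

>>> move_arm:
  motion:
    - [0.0153,0.0041,0,0.015,-0.063,0.02,0]
    - [0.0153,0.0041,0,0.015,-0.063,0.02,0]
    - [0.0153,0.0041,0,0.015,-0.063,0.03,0]
    - [0.0153,0.0041,0,0.015,-0.063,0.05,0]
    - [0.0153,0.0041,0,0.015,-0.063,0.06,0]
    - [0.0153,0.0041,0,0.015,-0.063,0.06,0]
    - [0.0153,0.0041,0,0.015,-0.063,0.06,0]

```text
clock: 3.08
eef_pos: [472.6, 165.1, 148.1]
tcp_rot: [-3.139, -0.591, 0.214]
contact_force: [0.3, -0.1, 0.7]
opening: 0.002
grasp_force: 0.0
```

```bash
python3 -c "
from h import *
st(); to(btn(55),T_btn())"
```

```text
3.08 [472.6 165.1 148.1] [-3.139 -0.591  0.214] q [ 0.4   0.15  2.38 -1.29  0.1   3.01] F [ 0.3 -0.1  0.7] op 0.002 g 0.0
turn [ 0.003  0.02  -0.009] shift m [-0.0085  0.0041  0.0317]
```

```bash
cat >> h.py <<'E'
def T_st(tau_deg=20,psi_deg=18.5,roll=0):
    t=np.radians(tau_deg); M=np.column_stack([[np.cos(t),0,np.sin(t)],[0,-1,0],[np.sin(t),0,-np.cos(t)]])
    return R.from_euler('z',psi_deg,degrees=True)*R.from_matrix(M)*R.from_euler('z',roll)
E
python3 -c "
from h import *
st(); to(btn(80),T_st())"
```

```text
3.08 [472.6 165.1 148.1] [-3.139 -0.591  0.214] q [ 0.4   0.15  2.38 -1.29  0.1   3.01] F [ 0.3 -0.1  0.7] op 0.002 g 0.0
turn [ 0.046 -0.241 -0.097] shift m [-0.009   0.0042  0.0067]
```

Scaled: -0.241 rad / 3.1416 = -0.0767.

>>> move_arm:
  motion:
    - [0.0146,-0.0767,-0.0309,-0.009,0.0042,0.0067,0]
    - [0.0146,-0.0767,-0.0309,-0.009,0.0042,0.0067,0]
    - [0.0146,-0.0767,-0.0309,-0.009,0.0042,0.0067,0]
    - [0.0146,-0.0767,-0.0309,-0.009,0.0042,0.0067,0]
    - [0.0146,-0.0767,-0.0309,-0.009,0.0042,0.0067,0]
    - [0.0146,-0.0767,-0.0309,-0.009,0.0042,0.0067,0]

```text
clock: 3.82
eef_pos: [470.4, 161.2, 138.0]
tcp_rot: [-3.14, -0.35, 0.324]
contact_force: [-0.1, -0.4, -0.5]
opening: 0.001
grasp_force: 0.0
```

```bash
python3 -c "
from h import *
st(); 
tz=T_st().apply([0,0,1])
for d in (40,34,31): 
  to(btn(d)-19*tz,T_st()); print(btn(d)-19*tz)"
```

```text
3.83 [470.4 161.2 138. ] [-3.14  -0.35   0.324] q [0.33 0.18 2.24 0.   0.37 1.57] F [-0.1 -0.4 -0.5] op 0.001 g 0.0
turn [-0.002 -0.001  0.001] shift m [0.0093 0.003  0.0198]
[486.06224516 163.34851211 122.62215979]
turn [-0.002 -0.001  0.001] shift m [0.0108 0.0034 0.0256]
[489.41698328 164.11684971 117.70695979]
turn [-0.002 -0.001  0.001] shift m [0.0116 0.0036 0.0285]
[491.09435234 164.50101851 115.24935979]
```

>>> move_arm:
  motion:
    - [0,0,0,0.0093,0.003,0.0198,0]
    - [0,0,0,0.0103,0.0032,0.0237,0]
    - [0,0,0,0.0108,0.0034,0.0256,0]
    - [0,0,0,0.0114,0.0035,0.0275,0]
    - [0,0,0,0.0118,0.0036,0.0295,0]
    - [0,0,0,0.0118,0.0036,0.0295,0]

```text
clock: 4.58
eef_pos: [491.2, 164.1, 114.2]
tcp_rot: [3.141, -0.35, 0.324]
contact_force: [-1.3, -1.2, 4.4]
opening: -0.0
grasp_force: 2.1
```

```bash
python3 -c "
from h import *
st(); 
tz=T_st().apply([0,0,1])
for d in (28,26,25,24): to(btn(d)-19*tz,T_st())"
```

```text
4.58 [491.2 164.1 114.2] [ 3.141 -0.35   0.324] q [0.32 0.26 2.21 0.01 0.32 1.56] F [-1.3 -1.2  4.4] op -0.0 g 2.1
turn [-0.    -0.001  0.001] shift m [ 0.0012 -0.0002  0.0019]
turn [-0.    -0.001  0.001] shift m [ 0.0017 -0.0001  0.0039]
turn [-0.    -0.001  0.001] shift m [ 0.0019 -0.      0.0048]
turn [-0.    -0.001  0.001] shift m [0.0022 0.     0.0058]
```

Contact at about 5 N as expected; push further in small steps.

>>> move_arm:
  motion:
    - [0,0,0,0.0007,0,0.0015,0]
    - [0,0,0,0.0012,0,0.003,0]
    - [0,0,0,0.0014,0,0.004,0]
    - [0,0,0,0.0014,0,0.004,0]

```text
clock: 5.08
eef_pos: [493.7, 164.9, 110.8]
tcp_rot: [3.141, -0.349, 0.324]
contact_force: [-5.3, -3.5, 10.7]
opening: 0.003
grasp_force: 6.0
```

```bash
python3 -c "
from h import *
st(); print((E.inv().apply(sensors.sense()['contact_force'])@n))"
```

```text
5.08 [493.7 164.9 110.8] [ 3.141 -0.349  0.324] q [0.32 0.27 2.21 0.01 0.31 1.56] F [-5.3 -3.5 10.7] op 0.003 g 6.0
12.188758919729537
```

>>> move_arm:
  motion:
    - [0,0,0,-0.002,0,-0.008,0]
    - [0,0,0,-0.006,0,-0.03,0]
    - [0,0,0,-0.01,0,-0.08,0]
    - [0,0,0,-0.02,0.05,-0.14,0]
    - [0,0,0,-0.03,0.1,-0.16,0]
    - [0,0,0,-0.03,0.15,-0.17,0]
    - [0,0,0,-0.03,0.15,-0.17,0]

```text
clock: 5.95
eef_pos: [460.8, -8.5, 261.4]
tcp_rot: [3.14, -0.352, 0.318]
contact_force: [-0.4, -0.2, -0.2]
opening: 0.002
grasp_force: 0.0
```

Run:
```python
from h import *
st()
for nm in('top','side'):
    p,d=grab_frame(nm); h=cv2.cvtColor(p,cv2.COLOR_RGB2HSV)
    l=E.inv().apply((cloud(nm,d)-O).reshape(-1,3)).reshape(480,640,3)
    m=((h[...,0]<8)|(h[...,0]>172))&(h[...,1]>120)&(abs(l[...,0]+65)<45)&(abs(l[...,1]-88)<40)&(l[...,2]>75)
    q=l[m]; print(nm,m.sum(),np.percentile((q-[-45,88,72])@n,[50,75,90,99]))
p,t=(454,-315.5,30),T_down(-.382)
to(np.array(p)+[0,0,90],t)
```

```text
5.95 [460.8  -8.5 261.4] [ 3.14  -0.352  0.318] q [-0.12 -0.08  2.16  0.22  0.74  0.99] F [-0.4 -0.2 -0.2] op 0.002 g 0.0
top 149 [26.83322722 28.26435923 29.80083352 31.92961498]
side 101 [24.52658538 27.65887733 29.46545162 30.83883451]
turn [-0.123 -0.334  0.696] shift m [-0.1445  0.2928  0.0959]
```

Scaled: 0.696 rad / 3.1416 = 0.2215.

>>> move_arm:
  motion:
    - [-0.0392,-0.1063,0.2215,-0.1445,0.2928,0.0959,0.05]
    - [-0.0392,-0.1063,0.2215,-0.1445,0.2928,0.0959,0.05]
    - [-0.0392,-0.1063,0.2215,-0.1445,0.2928,0.0959,0.05]
    - [-0.0392,-0.1063,0.2215,-0.1445,0.2928,0.0959,0.05]
    - [-0.0392,-0.1063,0.2215,-0.1445,0.2928,0.0959,0.05]
    - [-0.0392,-0.1063,0.2215,-0.1445,0.2928,0.0959,0.05]
    - [-0.0392,-0.1063,0.2215,-0.1445,0.2928,0.0959,0.05]
    - [-0.0392,-0.1063,0.2215,-0.1445,0.2928,0.0959,0.05]

```text
clock: 7.05
eef_pos: [455.6, -312.9, 120.1]
tcp_rot: [-3.141, 0.0, -0.378]
contact_force: [0.8, -0.6, 0.9]
opening: 0.589
grasp_force: 0.0
```

Run:
```python
from h import *
st(); to(np.array([454,-315.5,33]),T_down(-.382))
```

```text
7.05 [ 455.6 -312.9  120.1] [-3.141  0.    -0.378] q [-0.6   0.4   1.9   0.    0.84  1.34] F [ 0.8 -0.6  0.9] op 0.589 g 0.0
turn [-0.001  0.     0.004] shift m [-0.0005  0.0031  0.0871]
```

Scaled: 0.004 rad / 3.1416 = 0.0013.

>>> move_arm:
  motion:
    - [0,0,0.0013,-0.0005,0.003,0.04,0.05]
    - [0,0,0.0013,-0.0005,0.003,0.07,0.05]
    - [0,0,0.0013,-0.0005,0.003,0.087,0.05]
    - [0,0,0.0013,-0.0005,0.003,0.087,0.05]
    - [0,0,0.0013,-0.0005,0.003,0.087,0.05]
    - [0,0,0.0013,-0.0005,0.003,0.087,0.006]
    - [0,0,0.0013,-0.0005,0.003,0.087,0.006]
    - [0,0,0.0013,-0.0005,0.003,0.087,0.006]
  grip_force: 35

```text
clock: 8.05
eef_pos: [454.4, -317.9, 34.1]
tcp_rot: [-3.142, -0.002, -0.384]
contact_force: [0.6, 0.1, 6.4]
opening: 0.138
grasp_force: 36.0
```

>>> move_arm:
  motion:
    - [0,0,0,0,0,0,0.006]
    - [0,0,0,0,0,0,0.006]
    - [0,0,0,0,0,0,0.006]

```text
clock: 8.43
eef_pos: [454.4, -317.8, 34.2]
tcp_rot: [-3.141, -0.002, -0.384]
contact_force: [-1.0, 1.6, 7.2]
opening: 0.134
grasp_force: 36.0
```

>>> move_arm:
  motion:
    - [0,0,0,0,0,-0.01,0.006]
    - [0,0,0,0,0,-0.03,0.006]
    - [0,0,0,0,0,-0.06,0.006]
    - [0,0,0,0,0,-0.1,0.006]
    - [0,0,0,0,0,-0.13,0.006]
    - [0,0,0,0,0,-0.13,0.006]
  grip_force: 50

```text
clock: 9.18
eef_pos: [454.8, -318.4, 165.6]
tcp_rot: [3.141, -0.005, -0.384]
contact_force: [0.3, -0.1, -4.5]
opening: 0.13
grasp_force: 49.3
```

Run:
```python
from h import *
st()
p,d=grab_frame('side'); s=sensors.sense(); np.savez('side1.npz',p=p,d=d)
cv2.imwrite('pics/g1.png',cv2.resize(p[220:370,190:390],None,fx=3.5,fy=3.5,interpolation=2)[...,::-1])
bay=O+E.apply([-35,-80,30])
to(np.array([bay[0],bay[1],s['eef_pos'][2]]),T_down(YAW))
```

```text
9.18 [ 454.8 -318.4  165.6] [ 3.141 -0.005 -0.384] q [-0.61  0.34  1.86  0.    0.93  1.34] F [ 0.3 -0.1 -4.5] op 0.13 g 49.3
turn [ 0.001 -0.002 -0.609] shift m [-2.220e-02 -3.434e-01 -1.000e-04]
```

View pics/g1.png

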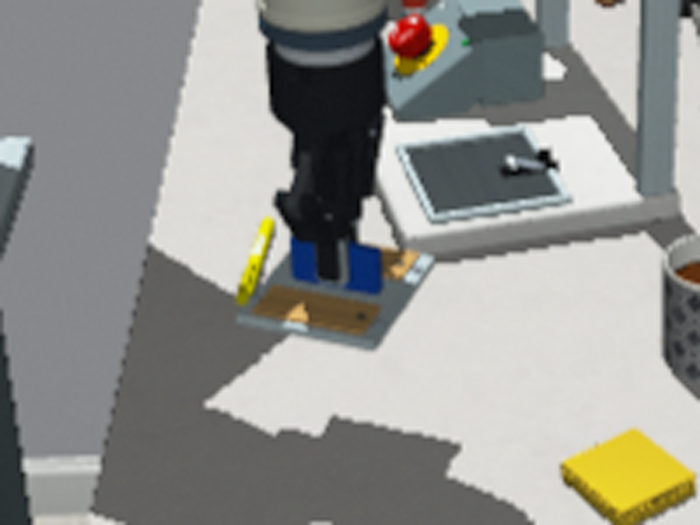

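Scaled: -0.609 rad / 3.1416 = -0.1939.

>>> move_arm:
  motion:
    - [0,0,-0.0191,-0.002,-0.03,0,0.006]
    - [0,0,-0.0509,-0.005,-0.08,0,0.006]
    - [0,0,-0.0828,-0.009,-0.135,0,0.006]
    - [0,0,-0.1146,-0.012,-0.19,0,0.006]
    - [0,0,-0.1464,-0.016,-0.245,0,0.006]
    - [0,0,-0.1751,-0.02,-0.3,0,0.006]
    - [0,0,-0.1939,-0.022,-0.335,0,0.006]
    - [0,0,-0.1939,-0.022,-0.3434,0,0.006]

```text
clock: 10.22
eef_pos: [561.2, 11.1, 161.4]
tcp_rot: [-3.141, 0.002, 0.228]
contact_force: [-0.1, -0.4, -2.8]
opening: 0.131
grasp_force: 49.6
```

>>> move_arm:
  motion:
    - [0,0,0,0,0,0,0.006]
    - [0,0,0,0,0,0.01,0.006]
    - [0,0,0,0,0,0.025,0.006]
    - [0,0,0,0,0,0.04,0.006]
    - [0,0,0,0,0,0.05,0.006]
    - [0,0,0,0,0,0.05,0.006]

```text
clock: 10.98
eef_pos: [561.2, 9.0, 112.2]
tcp_rot: [3.142, 0.001, 0.225]
contact_force: [0.7, 0.2, -4.1]
opening: 0.128
grasp_force: 49.5
```

Run:
```python
from h import *
st()
bay=O+E.apply([-35,-80,30])
to(np.array([bay[0],bay[1],64]),T_down(YAW))
p,d=grab_frame('side'); q=grab_frame('top')[0]
A=cv2.resize(p[200:300,270:400],None,fx=4,fy=4,interpolation=2)
B=cv2.resize(q[185:275,265:340],None,fx=3.6,fy=3.6,interpolation=2)
im=np.zeros((400,800,3),np.uint8); im[:,:520]=A; im[:B.shape[0],525:525+B.shape[1]]=B
cv2.imwrite('pics/bay1.png',im[...,::-1])
```

```text
10.97 [561.2   9.  112.2] [3.142e+00 1.000e-03 2.250e-01] q [ 0.01  0.43  1.88 -0.    0.84  1.36] F [ 0.7  0.2 -4.1] op 0.128 g 49.5
turn [0.    0.001 0.   ] shift m [0.0007 0.0001 0.0482]
```

View pics/bay1.png

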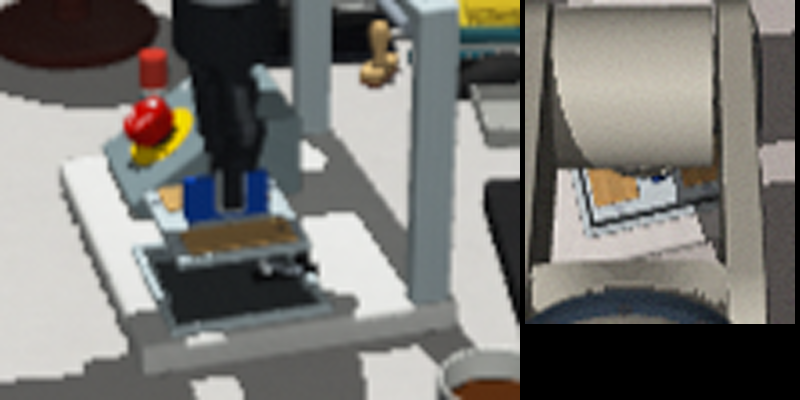

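>>> move_arm:
  motion:
    - [0,0,0,0.0007,0,0.01,0.006]
    - [0,0,0,0.0007,0,0.022,0.006]
    - [0,0,0,0.0007,0,0.032,0.006]
    - [0,0,0,0.0007,0,0.037,0.006]
    - [0,0,0,0.0007,0,0.04,0.006]
    - [0,0,0,0.0007,0,0.0425,0.006]
    - [0,0,0,0.0007,0,0.0445,0.006]
    - [0,0,0,0.0007,0,0.0445,0.006]

```text
clock: 12.08
eef_pos: [562.9, 9.2, 68.9]
tcp_rot: [3.141, -0.001, 0.225]
contact_force: [0.0, -0.5, -3.5]
opening: 0.131
grasp_force: 49.6
```

Run:
```python
from h import *
st()
p,d=grab_frame('side')
A=cv2.resize(p[220:300,290:390],None,fx=6,fy=6,interpolation=2)
cv2.imwrite('pics/bay2.png',A[...,::-1])
```

```text
12.07 [562.9   9.2  68.9] [ 3.141e+00 -1.000e-03  2.250e-01] q [ 0.01  0.49  1.9  -0.    0.75  1.36] F [ 0.  -0.5 -3.5] op 0.131 g 49.6
```

>>> move_arm:
  motion:
    - [0,0,0,0,0,0.0015,0.006]
    - [0,0,0,0,0,0.003,0.006]
    - [0,0,0,0,0,0.0045,0.006]
    - [0,0,0,0,0,0.0055,0.006]
    - [0,0,0,0,0,0.0055,0.006]

```text
clock: 12.75
eef_pos: [562.7, 9.2, 64.2]
tcp_rot: [3.141, -0.001, 0.226]
contact_force: [-3.9, 0.0, 8.9]
opening: 0.132
grasp_force: 51.5
```

>>> move_arm:
  motion:
    - [0,0,0,0,0,-0.0005,0.006]
    - [0,0,0,0,0,-0.0005,0.045]
    - [0,0,0,0,0,-0.0005,0.045]
    - [0,0,0,0,0,-0.0005,0.045]
    - [0,0,0,0,0,-0.0005,0.045]
    - [0,0,0,0,0,-0.03,0.045]
    - [0,0,0,0,0,-0.08,0.045]
    - [0,0,0,0,0,-0.13,0.045]

```text
clock: 13.75
eef_pos: [562.2, 9.2, 194.5]
tcp_rot: [3.141, -0.0, 0.225]
contact_force: [1.3, -0.2, -0.1]
opening: 0.529
grasp_force: 0.0
```

>>> move_arm:
  motion:
    - [0,0,0,-0.06,0,-0.01,0.08]
    - [0,0,0,-0.12,0,-0.02,0.08]
    - [0,0,0,-0.14,-0.06,-0.04,0.08]
    - [0,0,0,-0.14,-0.12,-0.04,0.08]
    - [0,0,0,-0.14,-0.17,-0.04,0.08]
    - [0,0,0,-0.14,-0.17,-0.04,0.08]

```text
clock: 14.5
eef_pos: [387.3, 146.3, 233.5]
tcp_rot: [-3.141, -0.002, 0.23]
contact_force: [0.2, 0.0, 0.2]
opening: 0.938
grasp_force: 0.0
```

Run:
```python
from h import *
st()
p,d=grab_frame('side'); q,dq=grab_frame('top')
A=cv2.resize(p[200:300,270:400],None,fx=3.8,fy=3.8,interpolation=2)
B=cv2.resize(q[175:275,235:340],None,fx=2.8,fy=2.8,interpolation=2)
im=np.zeros((400,800,3),np.uint8); im[:380,:494]=A; im[:B.shape[0],500:500+B.shape[1]]=B
cv2.imwrite('pics/bay3.png',im[...,::-1])
tz=T_st(28,18.5).apply([0,0,1])
to(btn(60)-7*tz,T_st(28,18.5,-.45))
```

```text
14.5 [387.3 146.3 233.5] [-3.141e+00 -2.000e-03  2.300e-01] q [ 0.36  0.03  2.08 -0.    1.03  1.7 ] F [0.2 0.  0.2] op 0.938 g 0.0
turn [-0.086  0.486 -0.534] shift m [0.0916 0.0027 0.1059]
```

View pics/bay3.png

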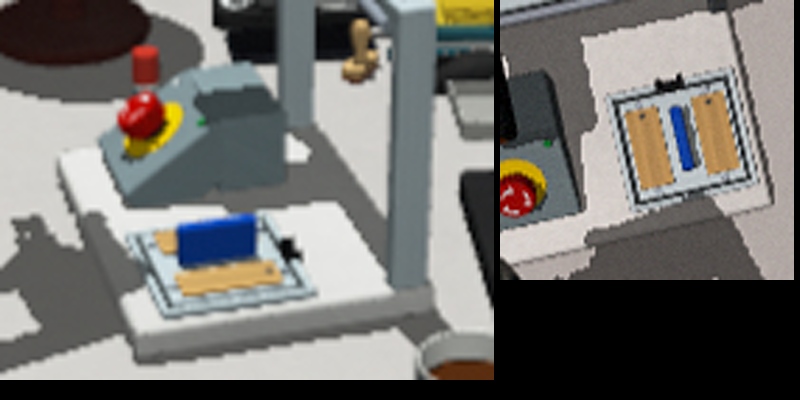

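Run:
```python
from h import *
to(btn(70),T_st(28,18.5,-.45))
```

```text
turn [-0.086  0.486 -0.534] shift m [0.0892 0.0024 0.1039]
```

Scaled: -0.534 rad / 3.1416 = -0.17.

>>> move_arm:
  motion:
    - [-0.0274,0.1547,-0.17,0.04,0.002,0.03,0.0854]
    - [-0.0274,0.1547,-0.17,0.08,0.002,0.06,0.0854]
    - [-0.0274,0.1547,-0.17,0.089,0.002,0.09,0.0854]
    - [-0.0274,0.1547,-0.17,0.089,0.0024,0.1039,0.0854]
    - [-0.0274,0.1547,-0.17,0.089,0.0024,0.1039,0.0854]
    - [-0.0274,0.1547,-0.17,0.089,0.0024,0.1039,0.0854]
    - [-0.0274,0.1547,-0.17,0.089,0.0024,0.1039,0.0854]

```text
clock: 15.48
eef_pos: [477.1, 161.5, 130.7]
tcp_rot: [2.915, -0.438, 0.819]
contact_force: [0.7, -0.5, 0.6]
opening: 0.999
grasp_force: 0.0
```

Run:
```python
from h import *
st()
for d in(50,32): to(btn(d),T_st(28,18.5,-.45))
```

```text
15.47 [477.1 161.5 130.7] [ 2.915 -0.438  0.819] q [ 0.32  0.19  2.32 -0.01  0.14  1.14] F [ 0.7 -0.5  0.6] op 0.999 g 0.0
turn [ 0.001 -0.001 -0.004] shift m [0.0001 0.0006 0.0203]
turn [ 0.001 -0.001 -0.004] shift m [0.0016 0.0024 0.0381]
```

>>> move_arm:
  motion:
    - [0,0,0,0.0001,0.0006,0.015,0.0854]
    - [0,0,0,0.001,0.0015,0.03,0.0854]
    - [0,0,0,0.0016,0.0024,0.038,0.0854]
    - [0,0,0,0.0016,0.0024,0.038,0.0854]

```text
clock: 15.98
eef_pos: [495.4, 166.4, 97.0]
tcp_rot: [2.915, -0.436, 0.82]
contact_force: [-0.2, 0.5, 0.3]
opening: 1.001
grasp_force: 0.0
```

Run:
```python
from h import *
st(); to(btn(32),T_st(28,18.5,-.45))
p,d=grab_frame('side')
cv2.imwrite('pics/t1.png',cv2.resize(p[190:270,260:360],None,fx=6,fy=6,interpolation=2)[...,::-1])
```

```text
15.97 [495.4 166.4  97. ] [ 2.915 -0.436  0.82 ] q [0.32 0.3  2.3  0.01 0.05 1.11] F [-0.2  0.5  0.3] op 1.001 g 0.0
turn [ 0.     0.001 -0.003] shift m [ 0.0014  0.0011 -0.0005]
```

View pics/t1.png

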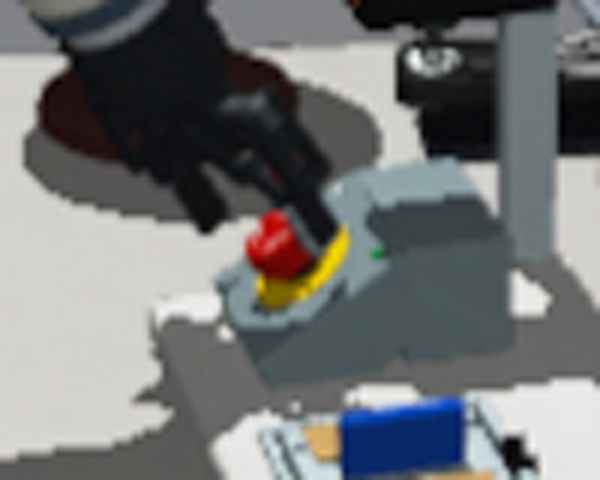

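Run:
```python
from h import *
to(btn(32),T_st(23,18.5,-.45))
```

```text
turn [ 0.038 -0.078 -0.003] shift m [ 0.0015  0.0011 -0.0002]
```

Scaled: -0.078 rad / 3.1416 = -0.0248.

>>> move_arm:
  motion:
    - [0.0121,-0.0248,0,0.0015,0.001,0,0.0854]
    - [0.0121,-0.0248,0,0.0015,0.001,0,0.0854]
    - [0.0121,-0.0248,0,0.0015,0.001,0,0.03]
    - [0.0121,-0.0248,0,0.0015,0.001,0,0.03]
    - [0.0121,-0.0248,0,0.0015,0.001,0,0.03]
    - [0.0121,-0.0248,0,0.0015,0.001,0,0.03]
    - [0.0121,-0.0248,0,0.0015,0.001,0,0.03]
  grip_force: 20

```text
clock: 16.9
eef_pos: [497.0, 165.6, 98.2]
tcp_rot: [2.958, -0.361, 0.803]
contact_force: [2.6, -12.1, 7.1]
opening: 0.466
grasp_force: 19.2
```

Run:
```python
from h import *
st()
```

```text
16.9 [497.  165.6  98.2] [ 2.958 -0.361  0.803] q [0.32 0.3  2.25 0.   0.2  1.11] F [  2.6 -12.1   7.1] op 0.466 g 19.2
```

Scaled: 0.95 rad / 3.1416 = 0.3024.

>>> move_arm:
  motion:
    - [0,0,0.0477,0,0,0,0.03]
    - [0,0,0.0955,0,0,0,0.03]
    - [0,0,0.1432,0,0,0,0.03]
    - [0,0,0.191,0,0,0,0.03]
    - [0,0,0.2387,0,0,0,0.03]
    - [0,0,0.2865,0,0,0,0.03]
    - [0,0,0.3024,0,0,0,0.03]
    - [0,0,0.3024,0,0,0,0.03]

```text
clock: 17.9
eef_pos: [496.6, 167.4, 98.3]
tcp_rot: [-2.938, -0.351, -0.215]
contact_force: [-4.6, 10.0, 5.7]
opening: 0.454
grasp_force: 19.8
```

Run:
```python
from h import *
st()
```

```text
17.9 [496.6 167.4  98.3] [-2.938 -0.351 -0.215] q [0.32 0.3  2.25 0.01 0.2  2.07] F [-4.6 10.   5.7] op 0.454 g 19.8
```

Rotated about 0.95 rad. Now open, then back away along the tool.

>>> move_arm:
  motion:
    - [0,0,0,0,0,0,0.0854]
    - [0,0,0,0,0,0,0.0854]
    - [0,0,0,0,0,0,0.0854]
    - [0,0,0,0,0,0,0.0854]
    - [0,0,0,0,0,-0.03,0.0854]
    - [0,0,0,0,0,-0.08,0.0854]
    - [0,0,0,0,0,-0.13,0.0854]
    - [0,0,0,0,0,-0.13,0.0854]

```text
clock: 18.9
eef_pos: [449.3, 150.6, 221.1]
tcp_rot: [-2.936, -0.356, -0.217]
contact_force: [0.7, 0.3, 0.3]
opening: 0.998
grasp_force: 0.0
```

Run:
```python
from h import *
st()
for nm in('top','side'):
    p,d=grab_frame(nm); h=cv2.cvtColor(p,cv2.COLOR_RGB2HSV)
    l=E.inv().apply((cloud(nm,d)-O).reshape(-1,3)).reshape(480,640,3)
    m=((h[...,0]<8)|(h[...,0]>172))&(h[...,1]>120)&(abs(l[...,0]+65)<45)&(abs(l[...,1]-88)<40)&(l[...,2]>75)
    q=l[m]; print(nm,m.sum(),np.percentile((q-[-45,88,72])@n,[50,75,90,99]) if len(q) else 0)
cv2.imwrite('pics/t2.png',cv2.resize(p[190:340,230:410],None,fx=4,fy=4,interpolation=2)[...,::-1])
```

```text
18.9 [449.3 150.6 221.1] [-2.936 -0.356 -0.217] q [ 0.32 -0.03  2.24  0.    0.52  2.07] F [0.7 0.3 0.3] op 0.998 g 0.0
top 151 [33.07247049 34.60981719 35.72432106 37.36398866]
side 105 [30.53615647 33.52916687 35.91057926 36.66374108]
```

View pics/t2.png

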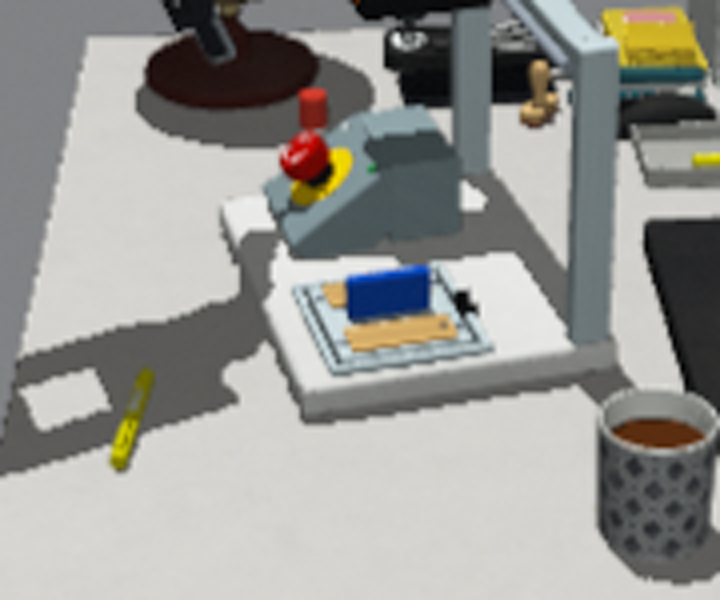

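The picture shows the button out again with its neck visible at (320,180), the tray flat in the bay at (390,320), and the glue stick, marker and mug undisturbed. Depth puts the head back at its original height. Handing in.

```bash
python3 -c "
from rig import order
print(order.sign_off())"
```

```text
the job is handed in; nothing more can be done
None
```

I handed the job in at about 19 s of the 64 s allowed: the stop was pressed until it latched and let go, the tray was set down in the bay, and the mushroom head was turned about 0.95 rad clockwise until it popped back out. In the last pictures the tray lies flat in the bay and the mug, glue stick and marker are undisturbed; the note block was out of view, the lever was not measured directly, and the sign-off returned no verdict.

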